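# Complete an optician's tool carrier and lock it for transport

### The arm

A 6-joint arm with a two-finger parallel gripper is mounted at the origin on a cart in front of the work surface, level with it; the furniture and walls round the work are solid. World frame = base frame: x ahead of the robot, y to its left, z up, the work surface at z = 0. Lengths are in m, angles in degrees, forces in N, time in s.
With the tool pointing down it reaches from about 0.4 to 0.825 m from the base axis. Payload 7 kg.
Tool frame: the origin (TCP) lies on the front face of the gripper's body, between the roots of the fingers; the fingertips stand 66 mm ahead of it and the grasp point (between the pads) lies 47 mm ahead of it (nose_length is the distance from the TCP to the fingertips, in m); y points along the fingers, z is the direction in which the jaws open and shut, and the axes are right-handed (so a half turn about y gives the same grasp; the last joint's range is limited). The gripper opens to 88 mm and grips with 3 to 60 N. Pads are 19 mm wide; open, the fingers measure 130 mm over their backs; the gripper's body (78 mm by 193 mm) begins 47 mm behind the grasp point.
Start: joints at [92.825, 20.546, 0.682, 0, -70.136, -16.507], TCP at [0.16, 0.656, 0.292] pointing down, gripper open.
Joint ranges: [-176.03, 176.03], [-82.01, 121.73], [-58.28, 71.71], [-173.87, 95.51], [-174.79, -0.11], [-173.66, 173.66]. Speed limits (degrees/s): [136.94, 136.94, 172.46, 180, 180, 180].

### API

Orientations are given as [roll, pitch, yaw] about the fixed x, y, z axes, in that order (R = Rz(yaw) Ry(pitch) Rx(roll)).
In Python, from plant import get_state, capture, close_job, nose_length gives the robot as it stands.
- The arm moves only by the tool apply_moves, never from a script. Its argument "rows" is a list of rows, each a list of 2 entries, a list of its own where there are three numbers: the shift along the tool's x, y, z in m, then the turn about the tool's y in degrees. In form: [[[tx, ty, tz], yaw], ...]. A call has 1 to 20 rows; each row is the pose to reach, as a shift and turn from the pose commanded when the call began, along the tool's axes at that moment; what a row does not reach only later rows make up. A row lasts 1/8 s, in which the tool goes at most 62.5 mm and 10.7 degrees, less where a joint would pass 70% of its speed; a pose out of reach is approached as far as the arm can. A call with a gripper value outside its range is refused whole. "gripper" is the opening, from 0 (shut) to 1 (fully open), set as the call begins (left out, the last holds). The fingers move at their own pace and stop on an object; "grip_force" is the grip in N (left out, the last holds). Time passes only in rows, so rows that repeat a pose let the fingers close. It gives the time, the measured TCP pose, the force and the opening at its end, in the units of the state.
- get_state(): the state, without advancing time (a new reading comes with each control period).
- capture(name): name is "side" or "top"; returns a dict with "pixels" (400x640x3 uint8, blue, green, red), "z_map" (400x640 float32, m along the optical axis (not along the pixel's ray), 0 where there is no reading), "intrinsics" (3x3 intrinsics, pixels), "D" ([k1, k2, p1, p2, k3] as OpenCV has them; the pictures are not rectified), "rvec" (rotation vector, rad) and "tvec" (3), from world to camera coordinates, as OpenCV has them. Camera axes: x right, y down, z forward; pixel columns grow to the right and rows downward; lengths in m; the calibration is good to about 2 mm. A picture is of the moment at which its call begins.
- close_job(): hands the job in, once; it reports no verdict.
The state is a dict: "time_s": time; "joints": joint angles; "qd": joint speeds; "joint_torque": joint torques, N m; "tcp_pos": TCP position; "eef_rot": TCP orientation; "contact_force": force on the tool from outside, world axes, zero at the start; "moment": the same for the moment, N m; "gripper_width": finger opening in m.
Only numpy, scipy, OpenCV 4.12 (cv2) and the standard library are available. Lean on these libraries where they do the work, as an engineer would, in place of code of your own. Each camera call takes 0.05 s, during which the arm holds its last target.

### The job

Make up the tool carrier for a home visit: it must hold exactly one plain steel pliers, one black-handled pliers and one blue scoop, one in each lane, so look which of them is already in it and add only the missing ones, either copy of each, leaving all spare tools on the green mat. Tuck each tool's jaws or bowl down under the blue hood against the sprung keeper hidden there, press it back and lower the other end in front of the rear wall, so that the tool lies flat and held in its lane. Then slide the retaining bar by its orange grip fully home to its stop over the rear ends of the tools, and do not disturb the customer's gold spectacle frame.

Things in the scene. Friction and masses are not known exactly. Their poses are not given: they have to be found in the camera images.
- carrier: Flat tool carrier, 221 (x) by 304 (y) mm, fixed. Origin under its centre at bench height, x towards its blue hood, z up. Floor 8 thick. Three like lanes along x at y = -92, 0, +92, each at least 89 wide; any tool fits any lane, jaws or bowl towards the hood. Seated: flat on the floor, rear end pressed against the rear wall by the keeper. From x = -43 to 51 only flat floor, side walls 9 high.
- hood (a point): Middle of the hood's mouth: carrier x = 58, y = 0, 32 mm above the bench, on the roof's underside. The hood covers carrier x = 58 to 104 (flared lip from x = 51); its roof is 24 mm above the carrier's floor. Under it each lane has a pocket 48 wide and a hidden sprung keeper 40 wide, 20 high: face at x = 68 when free, yields 22 mm towards +x (2 N at first, 6.4 N at its stop).
- rear_wall (a point): Middle of the top inner edge of the rear wall: carrier x = -78.5, y = 0, 26 mm above the bench. The wall runs across all lanes and stands 18 mm above the floor, so a tool goes in nose down (10 to 12 degrees), keeper pressed back, and its rear end is then lowered in front of the wall. Lane dividers, 13 high, run from here to x = -43 at y = -46 and +46.
- retaining_bar (a joint): Black retaining bar across all lanes, above the rear wall; slides along the carrier's x. 0 = fully open (rear edge of the carrier, lanes free), 0.028 m = fully home at its end stop, over the rear ends of the tools (its underside 19.5 above the carrier's floor). Stiff, about 3 N; stays where it is left; a tool whose rear end sits high blocks it.
- bar_grip (a point): Middle of the orange upright grip on the retaining bar: 18 wide across the carrier's y, 12 along x, from 12 below to 12 above this point; above the middle lane's line, moves with the bar; about 50 above the bench.
- bench_mat: Bench board with a dark green mat top, 340 x 410 x 8, fixed, left of the carrier; origin at the centre of its underside, same heading as the carrier. The tools on it lie 8 mm above the bench, as high as the carrier's floor.
- gold_frame: A customer's gold wire spectacle frame, 136 x 138 x 42, loose on the bench to the right of the carrier; origin under its centre.
- plain_pliers_1_mid (a point): Centre, half-way up, of one of the two plain all-steel pliers (bare grey metal), 153 x 55 x 10, jaws 22 wide; grip across the lap joint, 20 wide, 20 from the centre towards the jaws; jaw tips 76 and handle ends 76 from the centre. x axis along the tool to its jaws/bowl, z up. Sizes in mm.
- plain_pliers_2_mid (a point): Centre, half-way up, of one of the two plain all-steel pliers (bare grey metal), 153 x 55 x 10, jaws 22 wide; grip across the lap joint, 20 wide, 20 from the centre towards the jaws; jaw tips 76 and handle ends 76 from the centre. x axis along the tool to its jaws/bowl, z up. Sizes in mm.
- black_pliers_1_mid (a point): Centre, half-way up, of one of the two pliers with black handle sleeves, 156 x 81 x 13, jaws 38 wide; grip across the lap joint, 20 wide, 24 from the centre towards the jaws; jaw tips 78 and handle ends 78 from the centre. x axis along the tool to its jaws/bowl, z up. Sizes in mm.
- black_pliers_2_mid (a point): Centre, half-way up, of one of the two pliers with black handle sleeves, 156 x 81 x 13, jaws 38 wide; grip across the lap joint, 20 wide, 24 from the centre towards the jaws; jaw tips 78 and handle ends 78 from the centre. x axis along the tool to its jaws/bowl, z up. Sizes in mm.
- scoop_1_mid (a point): Centre, half-way up, of one of the two bright blue moulded parts scoop, 155 x 34 x 8, bowl (34 wide) at +x, handle 8 wide (10 at its rear end); grip across the handle at the centre; both ends 78 from the centre. x axis along the tool to its jaws/bowl, z up. Sizes in mm.
- scoop_2_mid (a point): Centre, half-way up, of one of the two bright blue moulded parts scoop, 155 x 34 x 8, bowl (34 wide) at +x, handle 8 wide (10 at its rear end); grip across the handle at the centre; both ends 78 from the centre. x axis along the tool to its jaws/bowl, z up. Sizes in mm.

How it is judged:
By the outcome, as a careful person would: the job done as asked, in the order asked, and still so for the second after the job is handed in, with the robot touching nothing.
It also fails if it takes over 69 s, if anything falls off the work surface, if the arm or the gripper's body presses on something with over 40 N, if the wrist force passes 120 N, or if a joint passes its speed limit or range.

## Working session

There is one attempt and no reset: what is moved stays moved. The work goes in short steps, Python scripts to look and compute and a tool call to move; the robot and the scene stay as the last step left them, time stands still between calls to the robot, and variables do not carry over. Pictures are saved under pics/ and viewed, and the job is handed in when it is done.

Besides the shell and the picture viewer there is one more tool, called as a command line: name --argument value ..., lists and objects as JSON in quotes. apply_moves: Moves the arm, as the interface text tells. Its arguments: {"type":"object","properties":{"rows":{"type":"array"},"gripper":{"type":"number"},"grip_force":{"type":"number"}},"required":["rows"]}

```bash
mkdir -p pics; ls
python3 - <<'E'
from plant import get_state, capture, nose_length
import cv2, numpy as np
print(get_state(), nose_length)
for n in ("top","side"):
    c=capture(n); cv2.imwrite(f"pics/{n}0.png",c["pixels"]); np.savez(f"{n}0.npz",**c)
    print(n,c["intrinsics"],c["D"],c["rvec"],c["tvec"])
E
```

```text
pics
{'time_s': 0.0, 'joints': array([ 9.28246926e+01,  2.05917937e+01,  6.35528510e-01, -2.03585102e-02,
       -7.01348101e+01, -1.65070539e+01]), 'qd': array([ 0.03683083,  0.01612218,  0.01036085, -0.00533586, -0.00936412,
       -0.01156057]), 'joint_torque': array([-4.65759440e-04, -5.82719707e+01,  2.93047982e+01,  6.99723870e+00,
        6.73446018e-03, -1.78112741e-04]), 'tcp_pos': array([0.15958675, 0.65549068, 0.29123112]), 'eef_rot': array([-8.99072402e+01,  7.53047687e-03,  1.66310712e+02]), 'contact_force': array([ 0.74353974,  0.20317969, -0.43642582]), 'moment': array([ 0.05031476, -0.01675977, -0.02206471]), 'gripper_width': 0.08791386769517302} 0.0656
top [[520.87644874   0.         327.6035332 ]
 [  0.         520.87644874 198.49942788]
 [  0.           0.           1.        ]] [0.02015913 0.         0.         0.         0.        ] [ 2.16343595 -2.15533413  0.11698074] [-0.05589567  0.50824242  1.65614233]
side [[442.09398515   0.         315.45075239]
 [  0.         442.09398515 196.27683036]
 [  0.           0.           1.        ]] [-0.00809304  0.          0.          0.          0.        ] [ 1.98413712 -0.54415477  0.30228562] [-0.45370595  0.14722997  1.29403327]
```

View pics/top0.png

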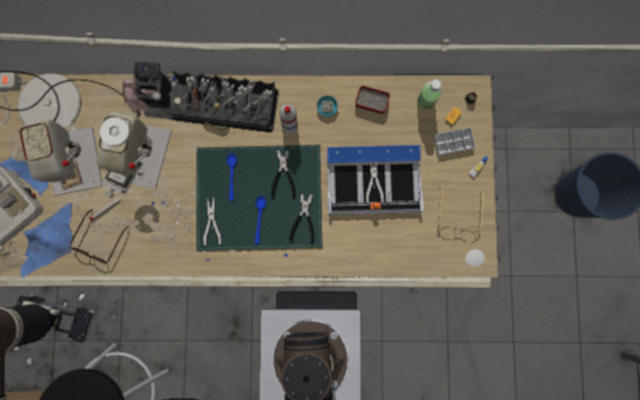

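View pics/side0.png

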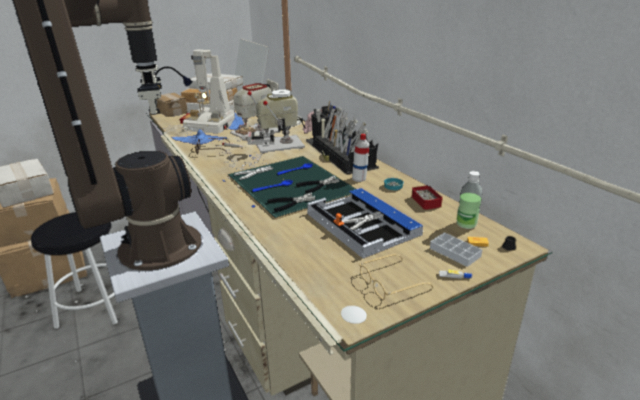

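Pliers are in the middle lane at about (375,185) in the top picture. Zooming in to identify them.

```bash
cat > h.py <<'E'
import cv2, numpy as np
from plant import get_state, capture
def load(n): return dict(np.load(n+".npz"))
def cast(c,uv,z):
    uv=np.atleast_2d(np.array(uv,float))
    p=cv2.undistortPoints(uv.reshape(-1,1,2),c["intrinsics"],c["D"]).reshape(-1,2)
    R=cv2.Rodrigues(c["rvec"])[0]; t=c["tvec"].reshape(3)
    o=-R.T@t; d=np.c_[p,np.ones(len(p))]@R
    s=(z-o[2])/d[:,2]
    return o+d*s[:,None]
def depthpts(c):
    h,w=c["z_map"].shape; v,u=np.mgrid[:h,:w]
    p=cv2.undistortPoints(np.stack([u,v],-1).reshape(-1,1,2).astype(float),c["intrinsics"],c["D"]).reshape(-1,2)
    R=cv2.Rodrigues(c["rvec"])[0]; t=c["tvec"].reshape(3)
    P=np.c_[p,np.ones(len(p))]*c["z_map"].reshape(-1,1)
    return ((P-t)@R).reshape(h,w,3)
def proj(c,P): return cv2.projectPoints(np.atleast_2d(np.array(P,float)),c["rvec"],c["tvec"],c["intrinsics"],c["D"])[0].reshape(-1,2)
E
python3 - <<'E'
from h import *
t=load("top0")
a=t["pixels"][130:260,190:430]; cv2.imwrite("pics/z1.png",cv2.resize(a,None,fx=3.3,fy=3.3,interpolation=cv2.INTER_CUBIC))
s=load("side0")
a=s["pixels"][150:260,220:430]; cv2.imwrite("pics/z2.png",cv2.resize(a,None,fx=3.7,fy=3.7,interpolation=cv2.INTER_CUBIC))
P=depthpts(t)
for u,v in [(260,200),(375,155),(345,185),(340,240),(409,182),(375,206),(212,230),(284,162)]: print(u,v,P[v,u].round(4))
E
```

```text
260 200 [0.5056 0.1682 0.0039]
375 155 [ 0.6506 -0.2075  0.0354]
345 185 [ 0.5553 -0.1107  0.0105]
340 240 [ 0.3755 -0.0947  0.006 ]
409 182 [ 0.5659 -0.3204  0.0109]
375 206 [ 0.4814 -0.2043  0.0611]
212 230 [0.4059 0.3199 0.0167]
284 162 [0.6293 0.0895 0.0211]
```

View pics/z1.png

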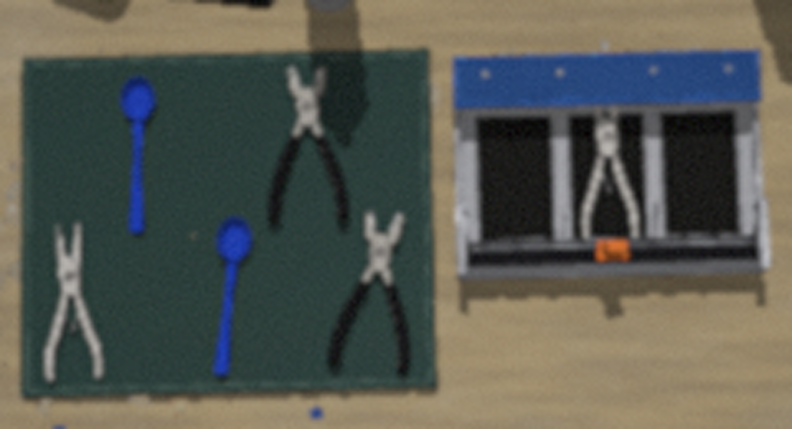

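View pics/z2.png

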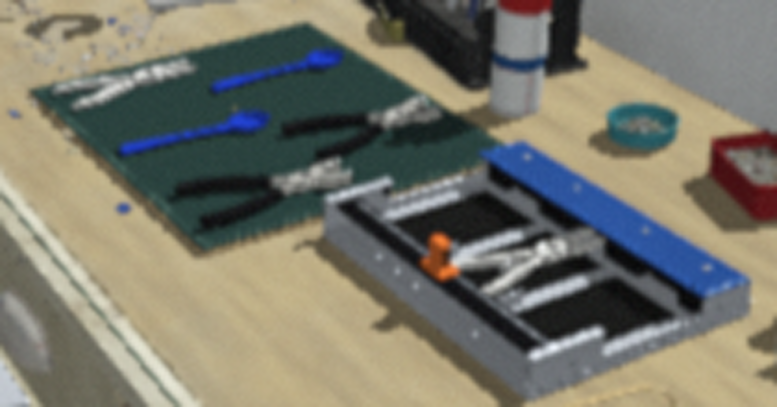

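Top zoom: carrier's middle lane already holds a plain pliers; black pliers and a blue scoop are missing. The outer lanes are empty. Measuring the carrier and the tools.

Run:
```python
from h import *
for n in ("top0",):
    c=load(n); P=depthpts(c); im=c["pixels"]; hsv=cv2.cvtColor(im,cv2.COLOR_BGR2HSV)
    def big(m):
        k,l,s,_=cv2.connectedComponentsWithStats(m.astype(np.uint8)); 
        return [(s[i],(l==i)) for i in np.argsort(-s[1:,4])[:6]+1]
    H,S,V=hsv[...,0].astype(int),hsv[...,1].astype(int),hsv[...,2].astype(int)
    print("hood px",hsv[155,375],"mat",hsv[200,240],"scoop",hsv[165,232],"or",hsv[206,375])
    blue=(H>100)&(H<130)&(S>130)&(V>60)
    for s,m in big(blue):
        if s[4]<25: continue
        vu=np.argwhere(m)[:,::-1]; zs=np.median(P[m][:,2])
        print("blue",s,"z",zs.round(4))
        if s[4]>300 and s[0]>300:
            cnt=cv2.findContours(m.astype(np.uint8),cv2.RETR_EXTERNAL,cv2.CHAIN_APPROX_NONE)[0][0].reshape(-1,2)
            W=cast(c,cnt,0.036)[:,:2]; r=cv2.minAreaRect((W*1000).astype(np.float32)); print("hood rect",r)
        else:
            W=cast(c,vu,0.012)[:,:2]; mu=W.mean(0); u,sv,vt=np.linalg.svd(W-mu); d=vt[0]*np.sign(vt[0][0]); q=(W-mu)@d
            mid=mu+d*(q.max()+q.min())/2
            lat=(W-mu)@np.array([-d[1],d[0]])
            print("scoop mu",mu.round(4),"mid",mid.round(4),"ang",np.degrees(np.arctan2(d[1],d[0])).round(2),"len",np.ptp(q).round(4), "width front/back", np.ptp(lat[q>0.02]).round(3),np.ptp(lat[q<-0.02]).round(3), "handle line", np.polyfit(*(W[(q<0.03)].T),1))
    orange=(H<16)&(S>150)&(V>120)
    for s,m in big(orange)[:3]:
        vu=np.argwhere(m)[:,::-1]
        print("orange",s,cast(c,vu.mean(0),0.062).round(4),"z",np.max(P[m][:,2]))
    mat=(H>60)&(H<100)&(S>60)&(V<90)
    x=cv2.morphologyEx(mat.astype(np.uint8),cv2.MORPH_CLOSE,np.ones((15,15)))
    s,m=big(x)[0]; cnt=max(cv2.findContours(m.astype(np.uint8),cv2.RETR_EXTERNAL,cv2.CHAIN_APPROX_NONE)[0],key=len).reshape(-1,2)
    W=cast(c,cnt,0.008)[:,:2]; print("mat",cv2.minAreaRect((W*1000).astype(np.float32)))
```

```text
hood px [109 169 128] mat [88 73 59] scoop [114 215 159] or [ 12 200 149]
blue [ 328  146   92   17 1273] z 0.0354
hood rect ((654.9160766601562, -202.38531494140625), (47.70256805419922, 296.450927734375), 1.6799534559249878)
blue [254 195  13  49 286] z 0.0122
scoop mu [0.4545 0.1689] mid [0.4428 0.1699] ang -4.65 len 0.1577 width front/back 0.037 0.017 handle line [-0.08150005  0.20593318]
blue [226 153  12  48 281] z 0.0129
scoop mu [0.5937 0.2638] mid [0.5825 0.2635] ang 1.16 len 0.1564 width front/back 0.036 0.016 handle line [0.00393603 0.26064284]
orange [371 202   9   7  46] [[ 0.4845 -0.2044  0.062 ]] z 0.06565466181462433
orange [ 4 77  3  6 18] [[0.8893 0.993  0.062 ]] z 0.05404083625841414
orange [285 107   5   4  12] [[0.7981 0.0778 0.062 ]] z 0.18530458124073781
mat ((516.17919921875, 173.27732849121094), (331.978759765625, 401.4276428222656), 1.653997540473938)
```

```bash
cat >> h.py <<'E'
def rect(c,org,th,z,xr=(-.13,.13),yr=(-.17,.17),mm=2.3):
    th=np.radians(th); s=mm*1000
    nx=int((xr[1]-xr[0])*s); ny=int((yr[1]-yr[0])*s)
    i,j=np.mgrid[:nx,:ny]; x=xr[1]-i/s; y=yr[1]-j/s   # up = +x, left = +y
    P=np.stack([org[0]+np.cos(th)*x-np.sin(th)*y, org[1]+np.sin(th)*x+np.cos(th)*y, np.full(x.shape,z)],-1)
    m=proj(c,P.reshape(-1,3)).reshape(nx,ny,2).astype(np.float32)
    im=cv2.remap(c["pixels"],m[...,0],m[...,1],cv2.INTER_CUBIC)
    for k in range(int(np.ceil(xr[0]*50)),int(xr[1]*50)+1):
        r=int((xr[1]-k/50)*s); cv2.putText(im,str(k*20),(0,r+4),0,.35,(0,255,255),1); cv2.line(im,(0,r),(8,r),(0,255,255),1)
    for k in range(int(np.ceil(yr[0]*50)),int(yr[1]*50)+1):
        q=int((yr[1]-k/50)*s); cv2.line(im,(q,nx-1),(q,nx-9),(0,255,255),1)
    return im
E
python3 - <<'E'
from h import *
t=load("top0"); s=load("side0"); o=(.575,-.2047)
cv2.imwrite("pics/r1.png",rect(t,o,1.67,.026)); cv2.imwrite("pics/r2.png",rect(s,o,1.67,.026))
E
```

```text
(no output)
```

View pics/r1.png

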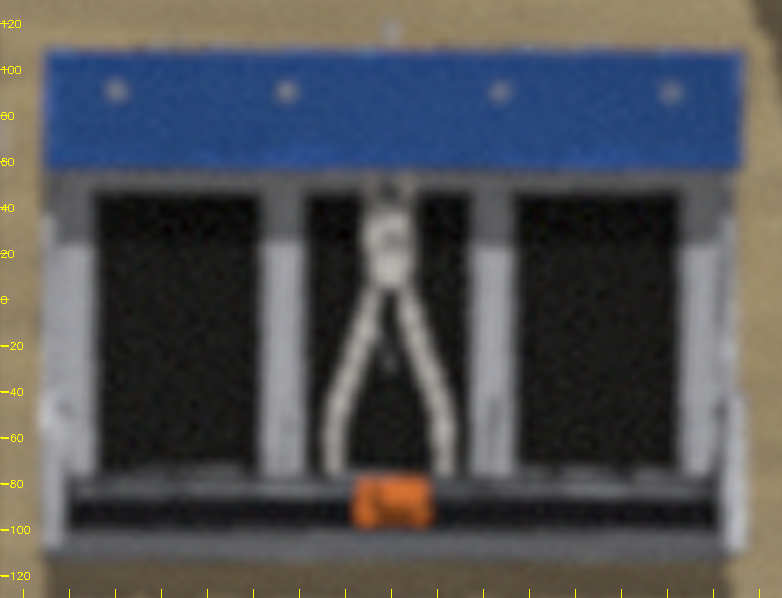

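View pics/r2.png

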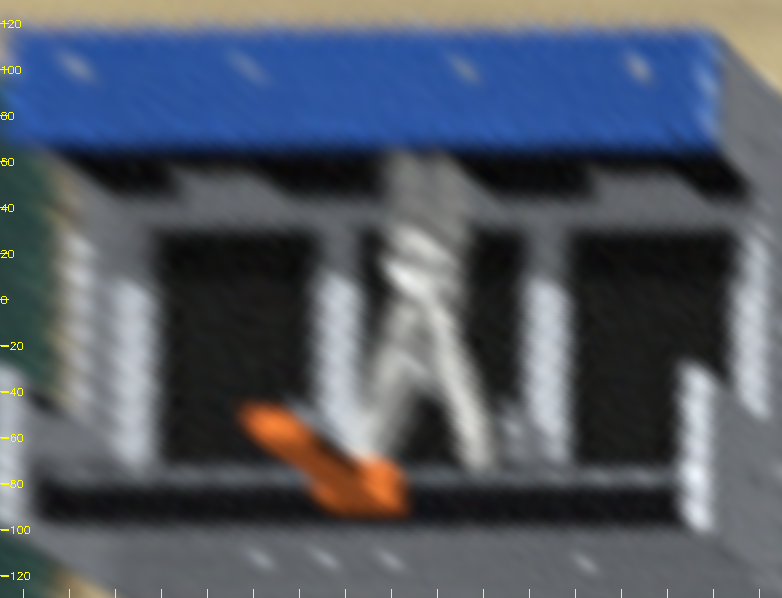

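Run:
```python
from h import *
for n in ("top0","side0"):
    c=load(n); R=cv2.Rodrigues(c["rvec"])[0]; print(n,(-R.T@c["tvec"].reshape(3)).round(3))
    im=c["pixels"]; hsv=cv2.cvtColor(im,cv2.COLOR_BGR2HSV)
    H,S,V=[hsv[...,i].astype(int) for i in range(3)]
    steel=(S<60)&(V>95)
    # restrict to mat region by world position at z=.014
    v,u=np.mgrid[:400,:640]; W=cast(c,np.stack([u,v],-1).reshape(-1,2),.014).reshape(400,640,3)
    inm=(abs(W[...,0]-.516)<.155)&(abs(W[...,1]-.173)<.19)
    k,l,s,_=cv2.connectedComponentsWithStats((steel&inm).astype(np.uint8))
    for i in range(1,k):
        if s[i,4]<15: continue
        w=W[l==i][:,:2]; mu=w.mean(0); d=np.linalg.svd(w-mu)[2][0]; d*=np.sign(d[0])
        q=(w-mu)@d; lat=(w-mu)@np.array([-d[1],d[0]])
        print("steel",s[i],mu.round(4),"ang",np.degrees(np.arctan2(d[1],d[0])).round(1),"q",q.min().round(3),q.max().round(3),"front",(mu+d*q.max()).round(4),"wid",np.ptp(lat).round(3))
    blue=(H>100)&(H<130)&(S>130)&(V>60)&inm
    k,l,s,_=cv2.connectedComponentsWithStats(blue.astype(np.uint8))
    for i in range(1,k):
        if s[i,4]<60: continue
        w=cast(c,np.argwhere(l==i)[:,::-1],.012)[:,:2]; x=w[:,0]
        # centreline by x bins
        e0=w[x<x.min()+.01].mean(0); e1=w[x>x.max()-.03].mean(0)
        print("scoop",s[i],"rear",x.min().round(4),e0.round(4),"bowl",x.max().round(4),e1.round(4),"ang",np.degrees(np.arctan2(*(e1-e0)[::-1])).round(2))
t=load("top0"); s=load("side0")
a=rect(t,(.5,.08),0,.015,(-.13,.2),(-.1,.1),2.0)
b=rect(s,(.5,.08),0,.015,(-.13,.2),(-.1,.1),2.0)
cv2.imwrite("pics/r3.png",np.hstack([a[:599],b[:599]]))
```

```text
top0 [ 0.316 -0.065  1.703]
steel [277 150  11  21 112] [0.6339 0.0981] ang 16.8 q -0.033 0.039 front [0.6711 0.1093] wid 0.031
steel [300 194  12  22 148] [0.4922 0.02  ] ang -5.4 q -0.035 0.034 front [0.526  0.0168] wid 0.037
steel [203 198  18  46 301] [0.4329 0.3244] ang 3.4 q -0.07 0.077 front [0.51   0.3291] wid 0.056
scoop [226 153  12  48 281] rear 0.5044 [0.5096 0.2624] bowl 0.6606 [0.6452 0.2651] ang 1.11
scoop [254 195  13  49 286] rear 0.3646 [0.3699 0.1758] bowl 0.5212 [0.5039 0.1652] ang -4.51
side0 [-0.133 -1.175  0.71 ]
steel [234 165  39  15 218] [0.4326 0.3318] ang 7.6 q -0.076 0.08 front [0.5123 0.3424] wid 0.075
steel [320 176  19   8  72] [0.6414 0.1019] ang 5.7 q -0.035 0.029 front [0.6708 0.1049] wid 0.049
steel [294 193  32  11 145] [0.5005 0.018 ] ang -33.5 q -0.045 0.062 front [ 0.5522 -0.0162] wid 0.075
scoop [277 163  36  13 151] rear 0.5009 [0.5058 0.262 ] bowl 0.6659 [0.6494 0.2745] ang 4.97
scoop [252 179  41  13 179] rear 0.365 [0.3704 0.1789] bowl 0.5256 [0.5091 0.1762] ang -1.12
```

View pics/r3.png

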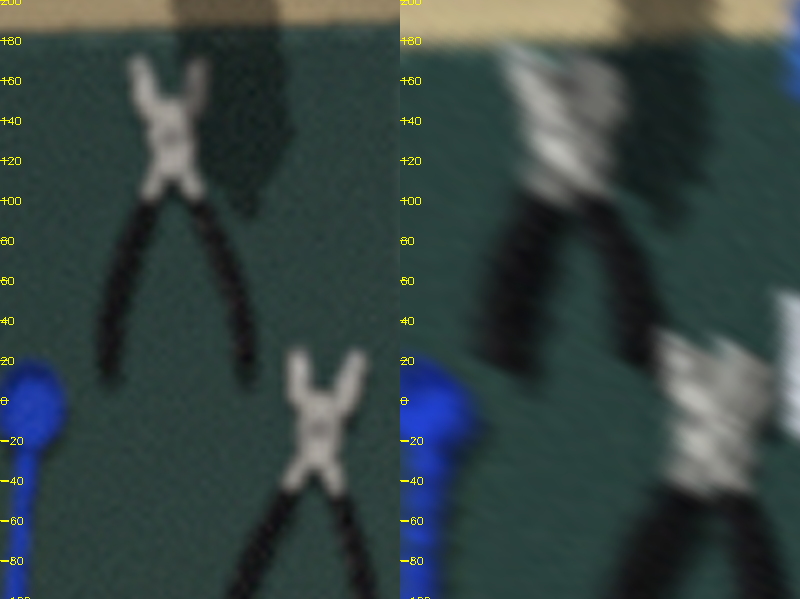

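Top rectified view: lower black pliers' lap joint at world about (0.4875, 0.0215), jaw tips at x≈0.526, heading −5.4°. The size check holds: the joint is about 20 wide and the jaws about 38. I'll pick this one. Writing a helper that converts targets to shifts.

```bash
cat >> h.py <<'E'
O=np.array([.575,-.2058]); TH=1.67
def car(x,y,th=TH):
    a=np.radians(th); return O+np.array([np.cos(a)*x-np.sin(a)*y,np.sin(a)*x+np.cos(a)*y])
def shift(cur,tgt):
    """cur,tgt=(x,y,z,heading of tool x axis) -> tool shift+yaw"""
    h=np.radians(cur[3]); d=np.array(tgt[:3])-np.array(cur[:3])
    return [round(float(v),4) for v in (d[0]*np.cos(h)+d[1]*np.sin(h), -d[2], -d[0]*np.sin(h)+d[1]*np.cos(h))], round(-(tgt[3]-cur[3]),2)
def st():
    s=get_state(); print("t",s["time_s"],"tcp",s["tcp_pos"].round(4),"rot",s["eef_rot"].round(2),"F",s["contact_force"].round(2),"w",round(s["gripper_width"],4),"j",s["joints"].round(1))
E
python3 - <<'E'
from h import *
t=load("top0")
print(cast(t,[[304,243.6]],.012), cast(t,[[306.4,194.2]],.014))
c=(.16,.656,.292,166.31)
for g in [(.40,.40,.2,174.6),(.4745,.0227,.16,174.6),(.4745,.0227,.077,174.6)]: print(g,shift(c,g))
E
```

```text
[[0.36323452 0.02190369 0.012     ]] [[0.52408069 0.01546171 0.014     ]]
(0.4, 0.4, 0.2, 174.6) ([-0.2938, 0.092, 0.1919], -8.29)
(0.4745, 0.0227, 0.16, 174.6) ([-0.4554, 0.132, 0.5409], -8.29)
(0.4745, 0.0227, 0.077, 174.6) ([-0.4554, 0.215, 0.5409], -8.29)
```

apply_moves --gripper 0.6 --rows '[[[-0.035, 0.012, 0.022], -1], [[-0.07, 0.024, 0.045], -2], [[-0.105, 0.036, 0.068], -3], [[-0.14, 0.048, 0.09], -4], [[-0.18, 0.06, 0.115], -5], [[-0.22, 0.072, 0.14], -6], [[-0.26, 0.082, 0.165], -7], [[-0.294, 0.092, 0.192], -8.3], [[-0.315, 0.1, 0.236], -8.3], [[-0.335, 0.106, 0.28], -8.3], [[-0.355, 0.112, 0.324], -8.3], [[-0.375, 0.118, 0.367], -8.3], [[-0.395, 0.122, 0.411], -8.3], [[-0.415, 0.126, 0.455], -8.3], [[-0.435, 0.13, 0.5], -8.3], [[-0.453, 0.132, 0.541], -8.3], [[-0.453, 0.132, 0.541], -8.3], [[-0.453, 0.132, 0.541], -8.3]]'

```text
time_s: 2.35
tcp_pos: [0.4718, 0.0229, 0.1601]
eef_rot: [-90.0, -0.0, 174.6]
contact_force: [-0.6, 0.9, 0.3]
gripper_width: 0.0524
```

Run:
```python
from h import *
st()
for n in ("top","side"):
    c=capture(n); np.savez(n+"1.npz",**c)
t=load("top1"); s=load("side1")
cv2.imwrite("pics/a1.png",np.hstack([cv2.resize(t["pixels"][140:260,270:390],(390,390)),cv2.resize(s["pixels"][130:250,250:370],(390,390))]))
```

```text
t 2.35 tcp [0.4718 0.0229 0.1601] rot [-9.0000e+01 -1.0000e-02  1.7456e+02] F [-0.65  0.9   0.33] w 0.0524 j [ 26.7   9.2 -34.4  -0.  -46.3  57.8]
```

View pics/a1.png

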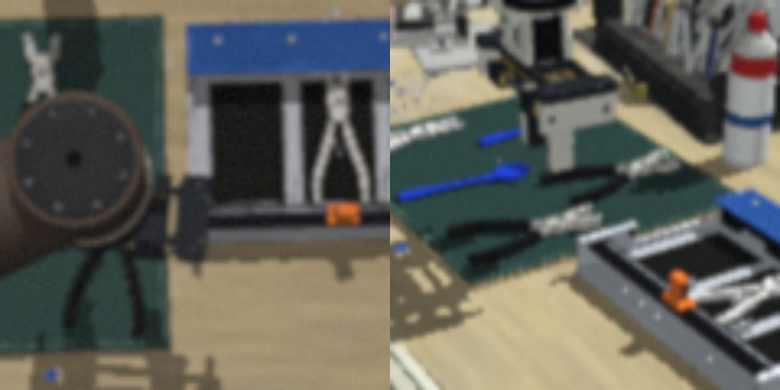

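Gripper hovers over the pliers' joint (top zoom ~(100,150)), arm tracking good. Lower and grip.

apply_moves --rows '[[[0, 0.03, 0], 0], [[0, 0.06, 0], 0], [[0, 0.083, 0], 0], [[0, 0.083, 0], 0], [[0, 0.083, 0], 0]]'

```text
time_s: 3.08
tcp_pos: [0.4722, 0.0237, 0.0778]
eef_rot: [-90.0, 0.0, 174.7]
contact_force: [-0.7, -0.8, 0.6]
gripper_width: 0.0528
```

apply_moves --gripper 0.0 --grip_force 30 --rows '[[[0, 0, 0], 0], [[0, 0, 0], 0], [[0, 0, 0], 0], [[0, 0, 0], 0], [[0, 0, 0], 0]]'

```text
time_s: 3.7
tcp_pos: [0.4719, 0.023, 0.0773]
eef_rot: [-90.0, 0.0, 174.6]
contact_force: [-0.5, -0.3, 3.1]
gripper_width: 0.0182
```

apply_moves --rows '[[[0, -0.03, 0], 0], [[0, -0.06, 0], 0], [[0, -0.06, 0], 0]]'

```text
time_s: 4.08
tcp_pos: [0.473, 0.0235, 0.1391]
eef_rot: [-90.1, 0.2, 174.6]
contact_force: [0.5, 0.4, -2.1]
gripper_width: 0.0179
```

Run:
```python
from h import *
st()
s=capture("side"); np.savez("side2.npz",**s); t=capture("top"); np.savez("top2.npz",**t)
cv2.imwrite("pics/a2.png",np.hstack([cv2.resize(t["pixels"][140:260,270:390],(390,390)),cv2.resize(s["pixels"][130:250,250:370],(390,390),interpolation=cv2.INTER_CUBIC)]))
```

```text
t 4.075 tcp [0.473  0.0235 0.1391] rot [-90.12   0.22 174.63] F [ 0.54  0.35 -2.1 ] w 0.0179 j [ 26.7  10.9 -35.9   0.  -43.   57.9]
```

View pics/a2.png

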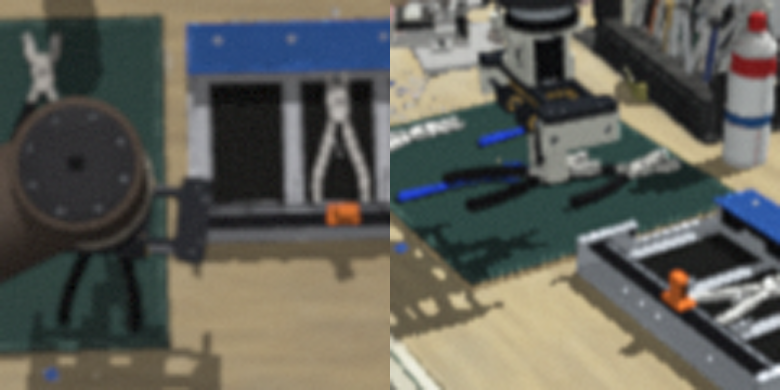

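Run:
```python
from h import *
c=(.4722,.0229,.137,174.6)
p=car(-.010,.092); print(p, shift(c,(*p,.137,181.67)))
```

```text
[ 0.5623231  -0.11413051] ([-0.1026, -0.0, 0.1279], -7.07)
```

apply_moves --rows '[[[-0.02, -0.01, 0.025], -1.4], [[-0.04, -0.01, 0.051], -2.8], [[-0.06, -0.01, 0.077], -4.2], [[-0.082, -0.01, 0.103], -5.6], [[-0.103, -0.01, 0.128], -7.1], [[-0.103, -0.01, 0.128], -7.1], [[-0.103, -0.01, 0.128], -7.1]]'

```text
time_s: 5.05
tcp_pos: [0.5614, -0.1141, 0.1458]
eef_rot: [-90.0, -0.1, -178.3]
contact_force: [-0.5, -0.7, -1.0]
gripper_width: 0.0183
```

Run:
```python
from h import *
st()
s=capture("side"); np.savez("side3.npz",**s); t=capture("top"); np.savez("top3.npz",**t)
cv2.imwrite("pics/a3.png",np.hstack([cv2.resize(t["pixels"][130:240,300:410],(390,390)),cv2.resize(s["pixels"][130:240,270:380],(390,390),interpolation=cv2.INTER_CUBIC)]))
```

```text
t 5.05 tcp [ 0.5614 -0.1141  0.1458] rot [-9.0010e+01 -1.5000e-01 -1.7834e+02] F [-0.46 -0.69 -1.01] w 0.0183 j [  8.1  19.  -22.9  -0.  -48.3  83.6]
```

View pics/a3.png

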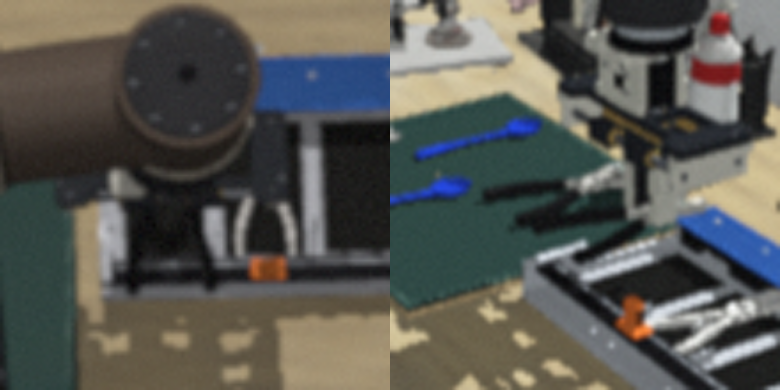

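Run:
```python
from h import *
t=load("top3"); a=t["pixels"][160:220,320:370]
a=cv2.convertScaleAbs(a,alpha=2.2,beta=20)
cv2.imwrite("pics/a4.png",cv2.resize(a,None,fx=9,fy=9,interpolation=cv2.INTER_CUBIC))
th=np.radians(TH)
for uv in [(335.3,210.4),(359.2,210.4)]:
    w=cast(t,uv,.082)[0,:2]-O; print(uv,[round(np.cos(th)*w[0]+np.sin(th)*w[1],4),round(-np.sin(th)*w[0]+np.cos(th)*w[1],4)])
```

```text
(335.3, 210.4) [np.float64(-0.1062), np.float64(0.1304)]
(359.2, 210.4) [np.float64(-0.1081), np.float64(0.0558)]
```

View pics/a4.png

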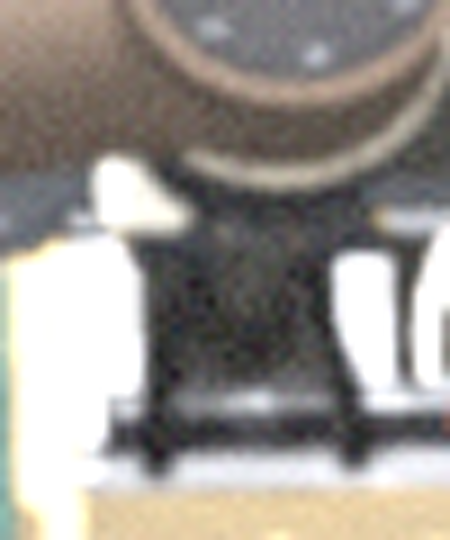

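Handle ends, at about (337,212) and (359,211) px, are at carrier x ≈ −0.11, y ≈ 0.055/0.123: the tool is level, centred to ~2 mm in the left lane with its rear over the bar. Lower it so the rear rides on the bar and the nose tips down.

apply_moves --grip_force 20 --rows '[[[0, 0.018, -0.002], 0], [[0, 0.034, -0.002], 0], [[0, 0.038, -0.002], 0], [[0, 0.042, -0.002], 0], [[0, 0.046, -0.002], 0], [[0, 0.05, -0.002], 0], [[0, 0.053, -0.002], 0], [[0, 0.053, -0.002], 0]]'

```text
time_s: 6.15
tcp_pos: [0.5628, -0.1121, 0.0943]
eef_rot: [-90.0, 0.1, -178.3]
contact_force: [0.9, 0.0, -0.3]
gripper_width: 0.0183
```

```bash
cat > look.py <<'E'
import sys
from h import *
def look(n,tb=(120,230,300,410),sb=(130,240,270,380)):
    st()
    s=capture("side"); np.savez(f"side{n}.npz",**s); t=capture("top"); np.savez(f"top{n}.npz",**t)
    f=lambda a:cv2.convertScaleAbs(cv2.resize(a,(395,395),interpolation=cv2.INTER_CUBIC),alpha=1.5,beta=10)
    cv2.imwrite(f"pics/l{n}.png",np.hstack([f(t["pixels"][tb[0]:tb[1],tb[2]:tb[3]]),f(s["pixels"][sb[0]:sb[1],sb[2]:sb[3]])]))
E
python3 -c "
from look import *
look(4)"
```

```text
t 6.15 tcp [ 0.5628 -0.1121  0.0943] rot [-8.9990e+01  5.0000e-02 -1.7827e+02] F [ 0.91  0.03 -0.27] w 0.0183 j [  8.3  22.8 -25.6   0.  -41.5  83.4]
```

View pics/l4.png

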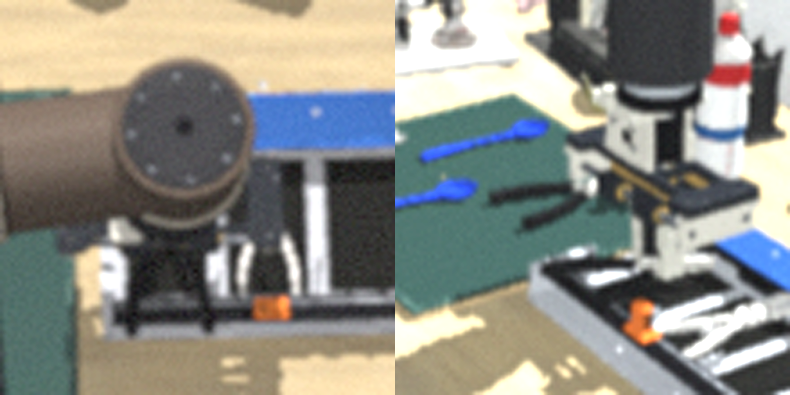

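Handles now rest on the bar with the nose inclined; force small. Lower the last bit, then slide under the hood.

apply_moves --rows '[[[0, 0.002, 0], 0], [[0, 0.005, 0], 0], [[0, 0.005, 0], 0], [[-0.003, 0.005, 0], 0], [[-0.006, 0.005, 0], 0], [[-0.009, 0.005, 0], 0], [[-0.012, 0.005, 0], 0], [[-0.015, 0.005, 0], 0], [[-0.018, 0.005, 0], 0], [[-0.02, 0.005, 0], 0], [[-0.02, 0.005, 0], 0]]'

```text
time_s: 7.62
tcp_pos: [0.5825, -0.1115, 0.0891]
eef_rot: [-90.0, 0.0, -178.3]
contact_force: [-0.1, -0.7, -0.5]
gripper_width: 0.0185
```

```bash
python3 -c "
from look import *
look(5)"
```

```text
t 7.625 tcp [ 0.5825 -0.1115  0.0891] rot [ -90.      0.   -178.28] F [-0.09 -0.71 -0.5 ] w 0.0185 j [  8.   24.6 -23.3   0.  -42.1  83.7]
```

View pics/l5.png

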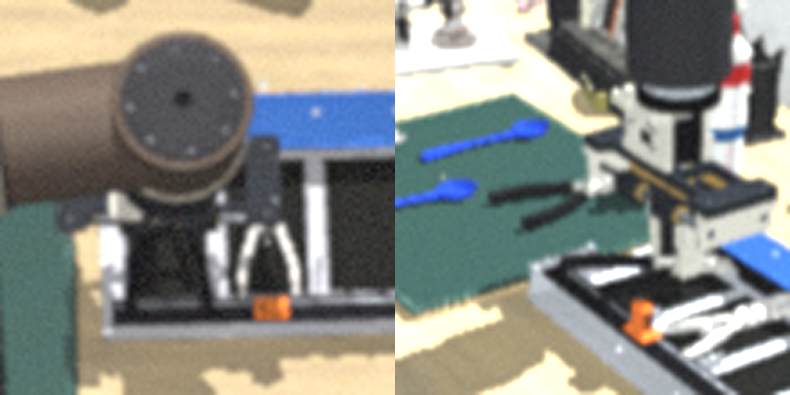

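apply_moves --grip_force 30 --rows '[[[-0.003, 0, 0], 0], [[-0.006, 0, 0], 0], [[-0.009, 0, 0], 0], [[-0.012, 0, 0], 0], [[-0.015, 0, 0], 0], [[-0.018, 0, 0], 0], [[-0.02, 0, 0], 0], [[-0.022, 0, 0], 0], [[-0.022, 0, 0], 0]]'

```text
time_s: 8.85
tcp_pos: [0.6041, -0.1109, 0.089]
eef_rot: [-90.0, -0.0, -178.3]
contact_force: [-4.3, 0.1, 0.1]
gripper_width: 0.0182
```

```bash
python3 -c "
from look import *
look(6)
t=load('top6');f=lambda a:cv2.convertScaleAbs(cv2.resize(a,None,fx=9,fy=9,interpolation=cv2.INTER_CUBIC),alpha=2.2,beta=20)
s=load('side6')
cv2.imwrite('pics/b6.png',np.hstack([f(t['pixels'][170:225,325:369]),f(s['pixels'][180:235,305:349])]))"
```

```text
t 8.85 tcp [ 0.6041 -0.1109  0.089 ] rot [-9.0000e+01 -4.0000e-02 -1.7829e+02] F [-4.28  0.09  0.05] w 0.0182 j [  7.8  26.2 -20.5  -0.  -43.4  83.9]
```

View pics/b6.png

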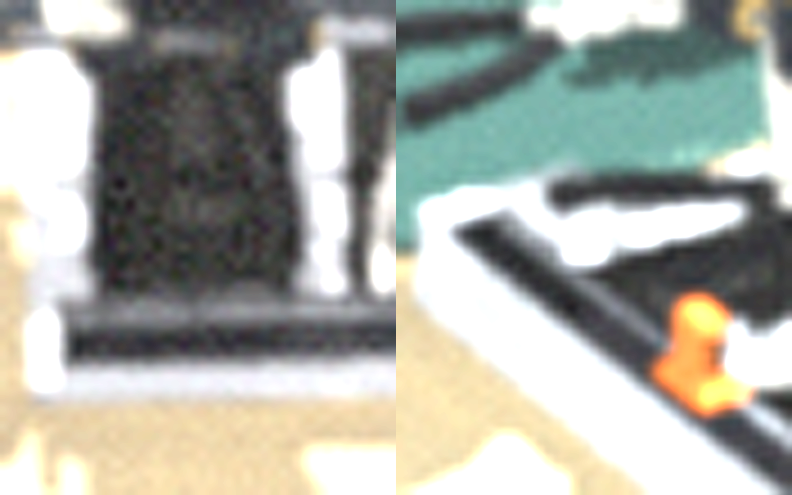

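Keeper is felt (4.3 N, about 11 mm compressed). Press 4 mm more, then lower the rear.

apply_moves --rows '[[[-0.002, 0, 0], 0], [[-0.004, 0, 0], 0], [[-0.005, 0, 0], 0], [[-0.005, 0.002, 0], 0], [[-0.005, 0.004, 0], 0], [[-0.005, 0.006, 0], 0], [[-0.005, 0.008, 0], 0], [[-0.005, 0.01, 0], 0], [[-0.005, 0.0115, 0], 0], [[-0.005, 0.0115, 0], 0]]'

```text
time_s: 10.2
tcp_pos: [0.6089, -0.1107, 0.0778]
eef_rot: [-90.0, -0.1, -178.3]
contact_force: [-8.1, 0.1, 3.0]
gripper_width: 0.0184
```

```bash
python3 -c "
from look import *
look(7)
t=load('top7');f=lambda a:cv2.convertScaleAbs(cv2.resize(a,None,fx=9,fy=9,interpolation=cv2.INTER_CUBIC),alpha=2.2,beta=20)
s=load('side7')
cv2.imwrite('pics/b7.png',np.hstack([f(t['pixels'][170:225,325:369]),f(s['pixels'][180:235,305:349])]))"
```

```text
t 10.2 tcp [ 0.6089 -0.1107  0.0778] rot [-8.9990e+01 -5.0000e-02 -1.7828e+02] F [-8.13  0.05  3.02] w 0.0184 j [  7.7  27.4 -20.3   0.  -42.4  84. ]
```

View pics/b7.png

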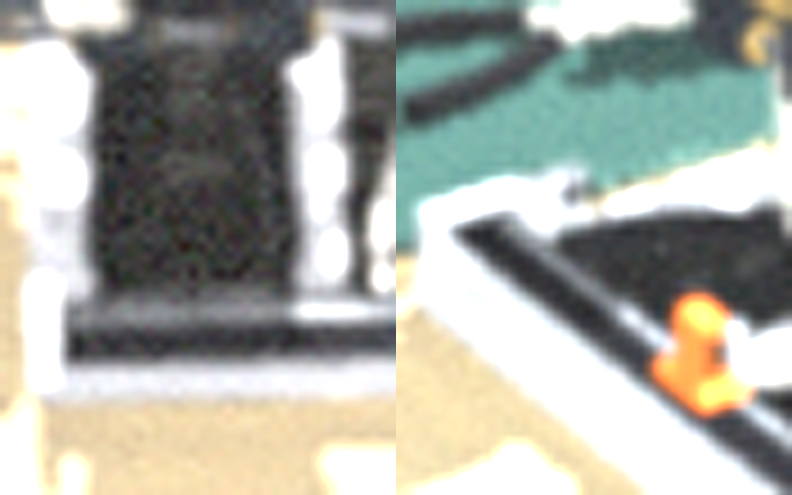

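Handle is now down inside the lane (no longer over the wall). Release and rise.

apply_moves --gripper 0.45 --rows '[[[0, 0, 0], 0], [[0, 0, 0], 0], [[0, 0, 0], 0], [[0, -0.02, 0], 0], [[0, -0.06, 0], 0], [[0, -0.11, 0], 0], [[0, -0.11, 0], 0]]'

```text
time_s: 11.18
tcp_pos: [0.6121, -0.1106, 0.1926]
eef_rot: [-90.0, 0.5, -178.2]
contact_force: [-0.0, 0.2, -0.6]
gripper_width: 0.0396
```

Run:
```python
from h import *
st()
# plan to scoop
c=(.575+0,0,0,0)
O0=car(-.010,.092); a=np.radians(181.7)
# commanded: start + moves
cur=np.array([.4722-0.0003,.0229,.137,174.6])
def app(cur,s,y):
    h=np.radians(cur[3]); x=np.array([np.cos(h),np.sin(h),0]);z=np.array([-np.sin(h),np.cos(h),0])
    p=cur[:3]+s[0]*x+s[2]*z+np.array([0,0,-s[1]]); return np.array([*p,cur[3]-y])
for s,y in [((-.103,-.01,.128),-7.1),((0,.053,-.002),0),((-.02,.005,0),0),((-.022,0,0),0),((-.005,.0115,0),0),((0,-.11,0),0)]: cur=app(cur,s,y)
print("cmd",cur.round(4))
# scoop upper: rear (.5044,.262) front (.6606,.265) mid
for g in [(.60,.10,.187,181.1),(.5825,.2636,.15,181.1),(.5825,.2636,.076,181.1)]: print(g,shift(cur,g))
```

```text
t 11.175 tcp [ 0.6121 -0.1106  0.1926] rot [ -89.99    0.52 -178.23] F [-0.    0.17 -0.65] w 0.0396 j [  7.8  19.9 -14.2   0.1 -55.4  84. ]
cmd [ 6.093e-01 -1.108e-01  1.875e-01  1.817e+02]
(0.6, 0.1, 0.187, 181.1) ([0.0031, 0.0005, -0.211], np.float64(0.6))
(0.5825, 0.2636, 0.15, 181.1) ([0.0157, 0.0375, -0.3751], np.float64(0.6))
(0.5825, 0.2636, 0.076, 181.1) ([0.0157, 0.1115, -0.3751], np.float64(0.6))
```

apply_moves --rows '[[[0.002, 0, -0.04], 0], [[0.004, 0, -0.09], 0], [[0.006, 0, -0.14], 0], [[0.008, 0.005, -0.19], 0], [[0.01, 0.01, -0.24], 0], [[0.012, 0.02, -0.29], 0.3], [[0.014, 0.03, -0.34], 0.6], [[0.0157, 0.0375, -0.375], 0.6], [[0.0157, 0.0375, -0.375], 0.6]]'

```text
time_s: 12.3
tcp_pos: [0.5818, 0.266, 0.1487]
eef_rot: [-90.0, -0.1, -178.7]
contact_force: [0.3, -1.0, 0.5]
gripper_width: 0.0394
```

```bash
python3 -c "
from look import *
look(8,(140,230,330,420),(160,250,300,390))
t=load('top8');f=lambda a:cv2.convertScaleAbs(cv2.resize(a,None,fx=5,fy=5,interpolation=cv2.INTER_CUBIC),alpha=1.8,beta=20)
s=load('side8')
cv2.imwrite('pics/b8.png',np.hstack([f(t['pixels'][135:225,325:402]),f(s['pixels'][160:250,305:382])]))"
```

```text
t 12.3 tcp [0.5818 0.266  0.1487] rot [-8.9960e+01 -5.0000e-02 -1.7871e+02] F [ 0.29 -1.04  0.53] w 0.0394 j [ 42.   24.2 -14.   -0.  -51.9  49.3]
```

View pics/b8.png

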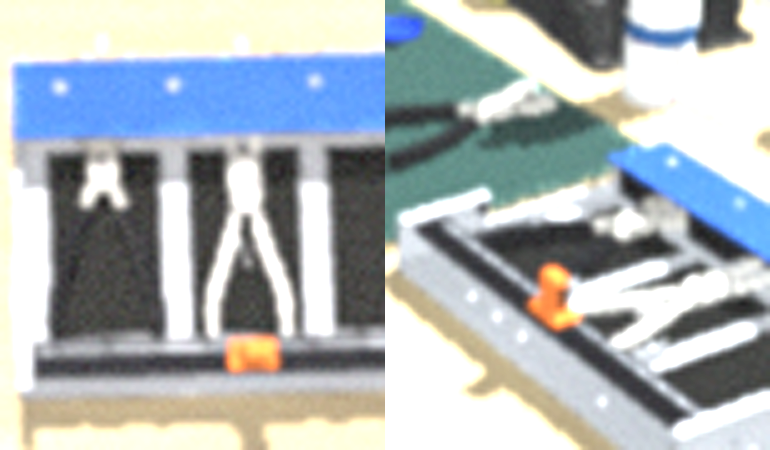

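Black pliers lie flat in the left lane (zoom (105,190)), rear in front of the wall. Now grasp the scoop.

apply_moves --rows '[[[0, 0.03, 0], 0], [[0, 0.06, 0], 0], [[0, 0.075, 0], 0], [[0, 0.075, 0], 0], [[0, 0.075, 0], 0]]'

```text
time_s: 13.02
tcp_pos: [0.5829, 0.2634, 0.0758]
eef_rot: [-90.0, 0.0, -178.9]
contact_force: [-0.1, 0.2, -0.1]
gripper_width: 0.0392
```

apply_moves --gripper 0.0 --grip_force 25 --rows '[[[0, 0, 0], 0], [[0, 0, 0], 0], [[0, 0, 0], 0], [[0, 0, 0], 0], [[0, 0, 0], 0]]'

```text
time_s: 13.65
tcp_pos: [0.5824, 0.2638, 0.0752]
eef_rot: [-90.0, 0.0, -178.9]
contact_force: [0.5, 0.6, 0.7]
gripper_width: 0.0076
```

apply_moves --rows '[[[0, -0.03, 0], 0], [[0, -0.07, 0], 0], [[0, -0.07, 0], 0], [[0, -0.07, 0], 0]]'

```text
time_s: 14.15
tcp_pos: [0.5821, 0.2636, 0.145]
eef_rot: [-90.0, -0.0, -178.9]
contact_force: [-0.3, 0.8, -1.7]
gripper_width: 0.0077
```

```bash
python3 -c "
from look import *
look(9,(130,240,190,300),(130,230,240,340))"
```

```text
t 14.15 tcp [0.5821 0.2636 0.145 ] rot [-9.0010e+01 -1.0000e-02 -1.7889e+02] F [-0.31  0.8  -1.65] w 0.0077 j [ 41.8  24.3 -14.4  -0.  -51.3  49.3]
```

View pics/l9.png

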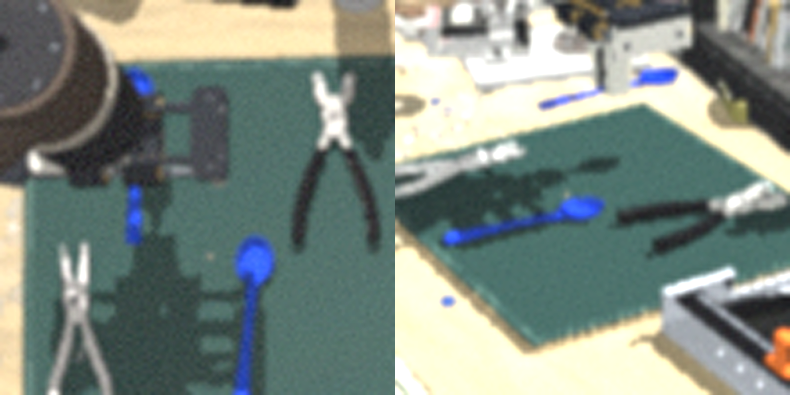

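Run:
```python
from h import *
c=(.5825,.2636,.145,181.1); p=car(-.032,-.092); print(p,shift(c,(*p,.145,181.67)))
```

```text
[ 0.54569474 -0.2986935 ] ([0.0476, -0.0, 0.5615], -0.57)
```

apply_moves --rows '[[[0.002, 0, 0.03], 0], [[0.006, 0, 0.08], 0], [[0.01, 0, 0.13], 0], [[0.015, 0, 0.18], 0], [[0.02, 0, 0.23], 0], [[0.024, 0, 0.28], 0], [[0.028, 0, 0.33], 0], [[0.032, 0, 0.38], 0], [[0.036, 0, 0.43], -0.3], [[0.04, 0, 0.48], -0.6], [[0.044, 0, 0.53], -0.6], [[0.0476, 0, 0.5615], -0.6], [[0.0476, 0, 0.5615], -0.6], [[0.0476, 0, 0.5615], -0.6]]'

```text
time_s: 16.0
tcp_pos: [0.5448, -0.2988, 0.1445]
eef_rot: [-90.0, -0.1, -178.3]
contact_force: [-0.8, 0.5, 0.3]
gripper_width: 0.0074
```

```bash
python3 -c "
from look import *
look(10,(130,240,340,450),(150,260,320,430))
c=load('top10');hsv=cv2.cvtColor(c['pixels'],cv2.COLOR_BGR2HSV);H,S,V=[hsv[...,i].astype(int) for i in range(3)]
b=(H>100)&(H<130)&(S>130)&(V>50); b[:165]=0; b[:, :330]=0
vu=np.argwhere(b)[:,::-1]; print(len(vu))
w=cast(c,vu,.084)[:,:2]-O; a=np.radians(TH); x=w@[np.cos(a),np.sin(a)]; y=w@[-np.sin(a),np.cos(a)]
print(x.min(),x.max(),y.mean(),y.min(),y.max(),np.polyfit(x,y,1))
"
```

```text
t 16.0 tcp [ 0.5448 -0.2988  0.1445] rot [-9.0030e+01 -7.0000e-02 -1.7834e+02] F [-0.83  0.48  0.32] w 0.0074 j [-10.8  22.9 -16.7  -0.  -50.4 102.4]
74
-0.10774920941452151 -0.060510065552013236 -0.09112043542622829 -0.0980724102085194 -0.08401517935379674 [-0.02453997 -0.09317114]
```

View pics/l10.png

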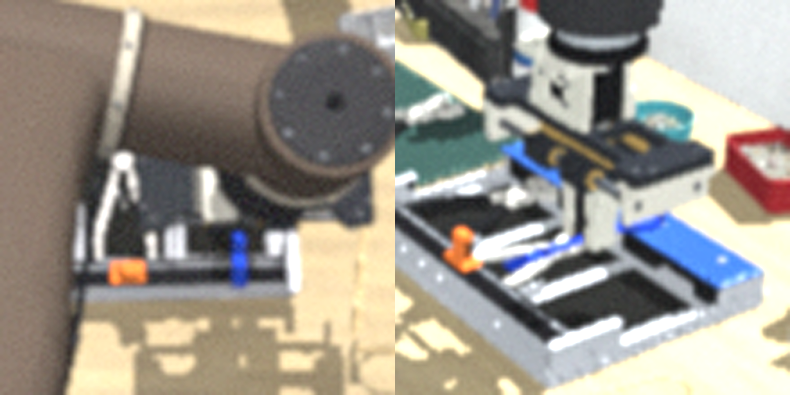

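Scoop level and centred in the right lane (y ≈ −0.091), rear over the bar at x ≈ −0.109.

apply_moves --grip_force 18 --rows '[[[0, 0.018, 0], 0], [[0, 0.034, 0], 0], [[0, 0.038, 0], 0], [[0, 0.041, 0], 0], [[0, 0.044, 0], 0], [[0, 0.047, 0], 0], [[0, 0.05, 0], 0], [[0, 0.052, 0], 0], [[0, 0.052, 0], 0]]'

```text
time_s: 17.23
tcp_pos: [0.5461, -0.2987, 0.0933]
eef_rot: [-90.0, 0.0, -178.3]
contact_force: [0.5, -0.4, 2.5]
gripper_width: 0.0072
```

```bash
python3 -c "
from look import *
look(11,(130,240,340,450),(150,260,320,430))
"
```

```text
t 17.225 tcp [ 0.5461 -0.2987  0.0933] rot [-8.9980e+01  4.0000e-02 -1.7827e+02] F [ 0.46 -0.39  2.49] w 0.0072 j [-10.7  26.5 -19.2   0.  -44.3 102.4]
```

View pics/l11.png

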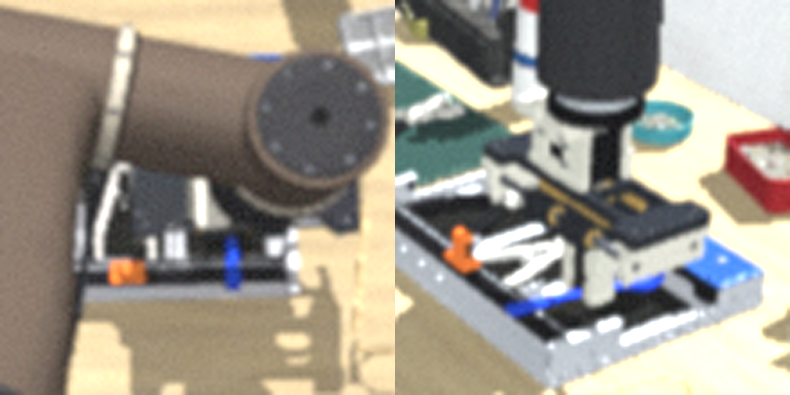

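Scoop is nose-down with the handle end on the bar, bowl in front of the hood mouth. Slide in.

apply_moves --rows '[[[-0.003, 0, 0], 0], [[-0.006, 0, 0], 0], [[-0.009, 0, 0], 0], [[-0.012, 0, 0], 0], [[-0.015, 0, 0], 0], [[-0.018, 0, 0], 0], [[-0.02, 0, 0], 0], [[-0.02, 0, 0], 0]]'

```text
time_s: 18.32
tcp_pos: [0.5659, -0.298, 0.0931]
eef_rot: [-90.0, 0.0, -178.3]
contact_force: [-0.8, 0.3, -0.6]
gripper_width: 0.0075
```

```bash
python3 -c "
from look import *
look(12,(130,240,340,450),(150,260,320,430))
"
```

```text
t 18.325 tcp [ 0.5659 -0.298   0.0931] rot [ -90.      0.   -178.28] F [-0.83  0.34 -0.61] w 0.0075 j [-10.3  27.8 -16.9  -0.  -45.4 102. ]
```

View pics/l12.png

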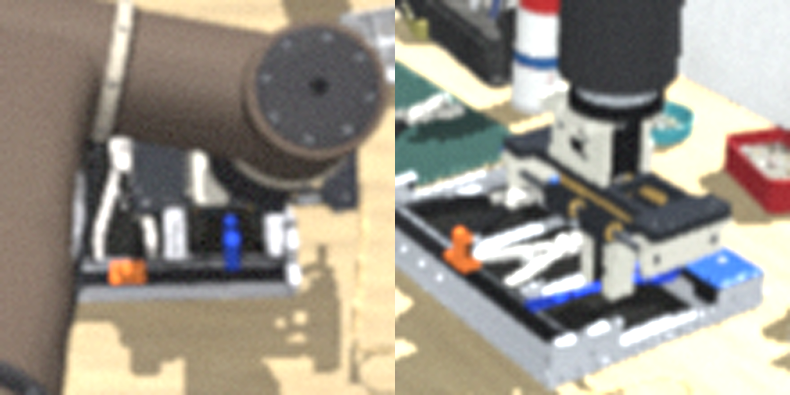

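apply_moves --grip_force 30 --rows '[[[-0.003, 0, 0], 0], [[-0.006, 0, 0], 0], [[-0.009, 0, 0], 0], [[-0.012, 0, 0], 0], [[-0.015, 0, 0], 0], [[-0.018, 0, 0], 0], [[-0.018, 0, 0], 0]]'

```text
time_s: 19.3
tcp_pos: [0.5835, -0.2975, 0.0929]
eef_rot: [-90.0, -0.0, -178.3]
contact_force: [-4.4, 0.8, 0.7]
gripper_width: 0.0075
```

```bash
python3 -c "
from look import *
look(13,(160,220,370,430),(180,250,340,410))
"
```

```text
t 19.3 tcp [ 0.5835 -0.2975  0.0929] rot [-9.0010e+01 -4.0000e-02 -1.7829e+02] F [-4.45  0.81  0.74] w 0.0075 j [-10.   28.9 -14.7  -0.  -46.4 101.7]
```

View pics/l13.png

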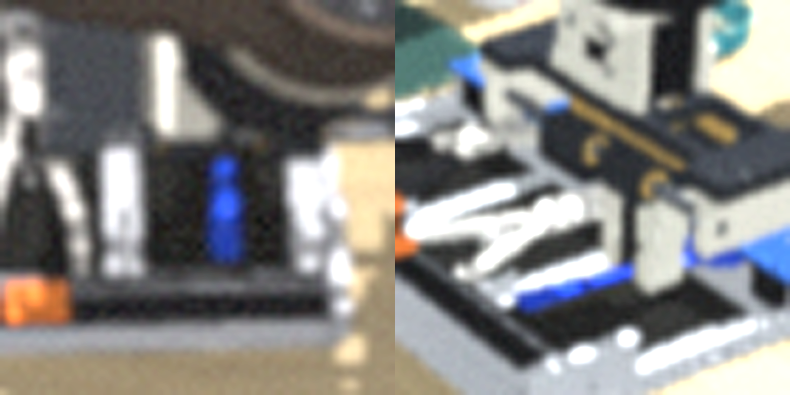

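Handle end is past the wall's edge (zoom (225,255)); keeper about 11–12 mm back. A bit more and lower.

apply_moves --rows '[[[-0.002, 0, 0], 0], [[-0.004, 0, 0], 0], [[-0.004, 0.002, 0], 0], [[-0.004, 0.004, 0], 0], [[-0.004, 0.006, 0], 0], [[-0.004, 0.008, 0], 0], [[-0.004, 0.01, 0], 0], [[-0.004, 0.012, 0], 0], [[-0.004, 0.014, 0], 0], [[-0.004, 0.016, 0], 0], [[-0.004, 0.0175, 0], 0], [[-0.004, 0.0175, 0], 0]]'

```text
time_s: 20.9
tcp_pos: [0.5879, -0.2975, 0.0759]
eef_rot: [-90.0, 0.0, -178.3]
contact_force: [-5.0, -0.7, 3.5]
gripper_width: 0.0075
```

```bash
python3 -c "
from look import *
look(14,(160,220,370,430),(180,250,340,410))
"
```

```text
t 20.9 tcp [ 0.5879 -0.2975  0.0759] rot [-8.9990e+01  3.0000e-02 -1.7828e+02] F [-5.03 -0.66  3.5 ] w 0.0075 j [ -9.9  30.4 -14.9   0.  -44.7 101.6]
```

View pics/l14.png

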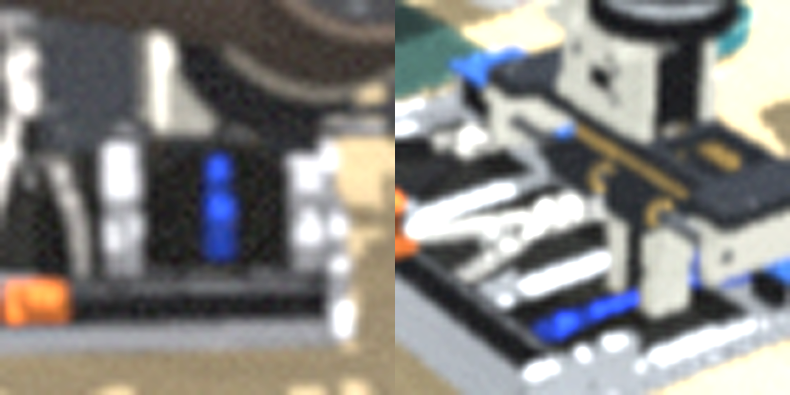

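Handle end is down in front of the wall. Release and rise, then park clear to look.

apply_moves --gripper 0.3 --rows '[[[0, 0, 0], 0], [[0, 0, 0], 0], [[0, 0, 0], 0], [[0, -0.02, 0], 0], [[0, -0.06, 0], 0], [[0, -0.11, 0], 0], [[0, -0.12, -0.05], 0], [[0, -0.12, -0.1], 0], [[0, -0.12, -0.15], 0], [[0, -0.12, -0.2], 0], [[0, -0.12, -0.25], 0], [[0, -0.12, -0.3], 0], [[0, -0.12, -0.35], 0], [[0, -0.12, -0.35], 0]]'

```text
time_s: 22.75
tcp_pos: [0.5776, 0.0557, 0.196]
eef_rot: [-90.0, 0.1, -178.0]
contact_force: [-0.2, 0.1, 0.1]
gripper_width: 0.0264
```

```bash
python3 -c "
from look import *
look(15,(140,220,340,420),(165,255,310,400))
t=load('top15');s=load('side15');f=lambda a:cv2.convertScaleAbs(cv2.resize(a,None,fx=6,fy=6,interpolation=cv2.INTER_CUBIC),alpha=1.4,beta=15)
cv2.imwrite('pics/b15.png',f(t['pixels'][138:220,322:432]))
cv2.imwrite('pics/c15.png',f(s['pixels'][170:258,300:430]))
hsv=cv2.cvtColor(t['pixels'],cv2.COLOR_BGR2HSV);H,S,V=[hsv[...,i].astype(int) for i in range(3)]
m=(H<16)&(S>150)&(V>120); m[:,:330]=0; m[:190]=0; m[:,400:]=0
print(cast(t,np.argwhere(m)[:,::-1].mean(0),.062))
"
```

```text
t 22.75 tcp [0.5776 0.0557 0.196 ] rot [-9.0040e+01  8.0000e-02 -1.7805e+02] F [-0.18  0.14  0.06] w 0.0264 j [ 24.8  16.3 -19.   -0.  -54.6  67.1]
[[ 0.48353509 -0.20457836  0.062     ]]
```

View pics/b15.png

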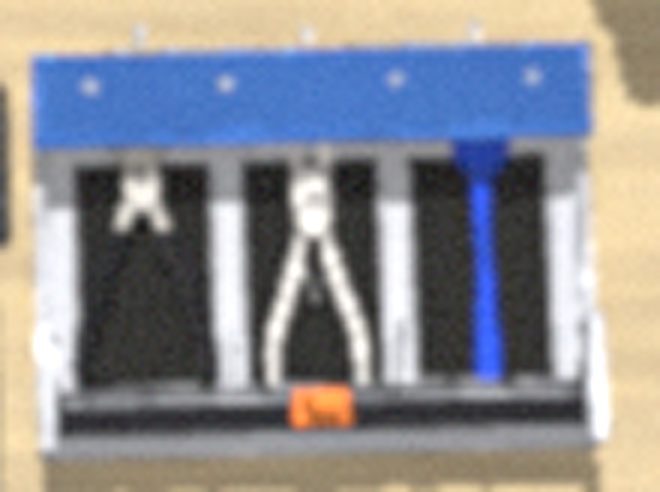

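View pics/c15.png

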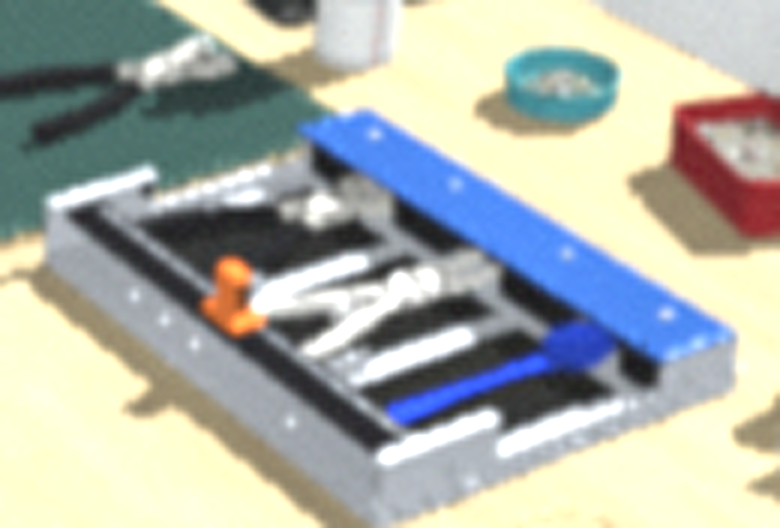

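All three tools lie flat and their keeper pins show alike behind the hood (y-row 33, three pins; earlier only the middle one showed). Bar still open. Now the grip.

Run:
```python
from h import *
a=np.radians(181.7); X=np.array([np.cos(a),np.sin(a)]); Z=np.array([-np.sin(a),np.cos(a)])
p=np.array([.5825,.2636]); h1=np.radians(181.1)
p=p+.0476*np.array([np.cos(h1),np.sin(h1)])+.5615*np.array([-np.sin(h1),np.cos(h1)])
p=p-.042*X-.35*Z; cur=(*p,.145-.052-.0175+.12,181.7); print(cur)
for g in [(.4835,-.2048,.16,181.7),(.4835,-.2048,.108,181.7)]: print(shift(cur,g))
```

```text
(np.float64(0.577286464705661), np.float64(0.05238161267883057), 0.1955, 181.7)
([0.1014, 0.0355, 0.2543], -0.0)
([0.1014, 0.0875, 0.2543], -0.0)
```

apply_moves --gripper 0.5 --rows '[[[0.02, 0, 0.04], 0], [[0.04, 0, 0.09], 0], [[0.06, 0, 0.14], 0], [[0.08, 0.01, 0.19], 0], [[0.1, 0.02, 0.235], 0], [[0.1015, 0.0355, 0.2545], 0], [[0.1015, 0.0355, 0.2545], 0], [[0.1015, 0.06, 0.2545], 0], [[0.1015, 0.0875, 0.2545], 0], [[0.1015, 0.0875, 0.2545], 0], [[0.1015, 0.0875, 0.2545], 0]]'

```text
time_s: 24.22
tcp_pos: [0.4841, -0.205, 0.1092]
eef_rot: [-90.0, 0.1, -178.3]
contact_force: [-1.0, 0.1, 0.1]
gripper_width: 0.044
```

apply_moves --gripper 0.0 --grip_force 25 --rows '[[[0, 0, 0], 0], [[0, 0, 0], 0], [[0, 0, 0], 0], [[0, 0, 0], 0]]'

```text
time_s: 24.72
tcp_pos: [0.4838, -0.2069, 0.1088]
eef_rot: [-89.8, 0.0, -178.2]
contact_force: [0.9, -15.8, -2.4]
gripper_width: 0.0176
```

```bash
python3 -c "
from look import *
look(16,(130,230,330,430),(165,255,310,400))
"
```

```text
t 24.725 tcp [ 0.4838 -0.2069  0.1088] rot [-8.9840e+01  3.0000e-02 -1.7823e+02] F [  0.9  -15.85  -2.4 ] w 0.0176 j [ -1.7  17.9 -31.2   0.2 -40.9  93.3]
```

View pics/l16.png

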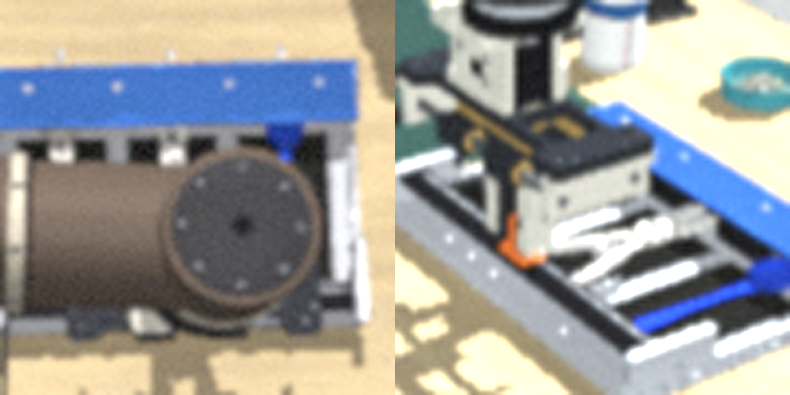

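Grip held; gripper was ~2 mm off sideways (15.8 N) — correct that and slide.

apply_moves --rows '[[[0, 0, 0.002], 0], [[0, 0, 0.002], 0], [[-0.003, 0, 0.002], 0], [[-0.006, 0, 0.002], 0], [[-0.009, 0, 0.002], 0], [[-0.012, 0, 0.002], 0], [[-0.015, 0, 0.002], 0], [[-0.018, 0, 0.002], 0], [[-0.021, 0, 0.002], 0], [[-0.024, 0, 0.002], 0], [[-0.024, 0, 0.002], 0]]'

```text
time_s: 26.2
tcp_pos: [0.5076, -0.2065, 0.1087]
eef_rot: [-90.0, 0.0, -178.3]
contact_force: [-2.1, -3.2, 6.4]
gripper_width: 0.0178
```

apply_moves --rows '[[[-0.001, 0, 0], 0], [[-0.002, 0, 0], 0], [[-0.003, 0, 0], 0], [[-0.004, 0, 0], 0], [[-0.005, 0, 0], 0], [[-0.005, 0, 0], 0]]'

```text
time_s: 26.95
tcp_pos: [0.509, -0.2065, 0.1086]
eef_rot: [-90.0, -0.4, -178.3]
contact_force: [-13.0, -2.0, 17.7]
gripper_width: 0.0178
```

```bash
python3 -c "
from look import *
look(17,(130,230,330,430),(165,255,310,400))
s=load('side17');f=lambda a:cv2.convertScaleAbs(cv2.resize(a,None,fx=6,fy=6,interpolation=cv2.INTER_CUBIC),alpha=1.4,beta=15)
cv2.imwrite('pics/c17.png',f(s['pixels'][170:258,300:430]))
"
```

```text
t 26.95 tcp [ 0.509  -0.2065  0.1086] rot [ -90.     -0.38 -178.3 ] F [-13.04  -1.96  17.75] w 0.0178 j [ -1.6  19.9 -27.8   0.  -42.6  93.3]
```

View pics/c17.png

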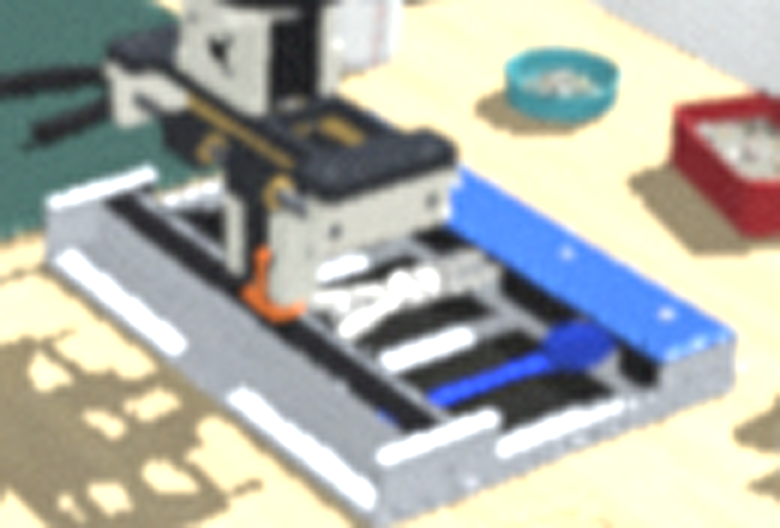

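View pics/l17.png

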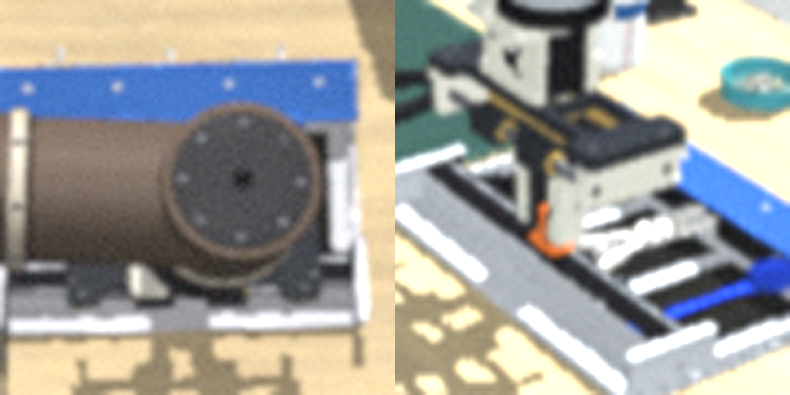

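Bar is over the tools' rear ends and met a stiff resistance (~25 mm tcp travel). Release, rise, and measure the bar.

apply_moves --gripper 0.5 --rows '[[[0.003, 0, 0], 0], [[0.003, 0, 0], 0], [[0.003, 0, 0], 0], [[0.003, -0.04, 0], 0], [[0.003, -0.08, 0], 0], [[0.003, -0.09, -0.05], 0], [[0.003, -0.09, -0.1], 0], [[0.003, -0.09, -0.15], 0], [[0.003, -0.09, -0.2], 0], [[0.003, -0.09, -0.25], 0], [[0.003, -0.09, -0.25], 0]]'

```text
time_s: 28.42
tcp_pos: [0.5022, 0.0467, 0.1983]
eef_rot: [-90.0, 0.0, -178.0]
contact_force: [-0.0, -0.1, 0.3]
gripper_width: 0.0439
```

```bash
python3 -c "
from look import *
look(18)
t=load('top18');s=load('side18');f=lambda a:cv2.convertScaleAbs(cv2.resize(a,None,fx=6,fy=6,interpolation=cv2.INTER_CUBIC),alpha=1.4,beta=15)
cv2.imwrite('pics/b18.png',f(t['pixels'][138:220,322:432]))
cv2.imwrite('pics/c18.png',f(s['pixels'][170:258,300:430]))
for n in ('top0','top15','top18','side0','side15','side18'):
    c=load(n)
    hsv=cv2.cvtColor(c['pixels'],cv2.COLOR_BGR2HSV);H,S,V=[hsv[...,i].astype(int) for i in range(3)]
    W=cast(c,np.stack(np.meshgrid(np.arange(640),np.arange(400)),-1).reshape(-1,2),.05).reshape(400,640,3)
    m=(H<16)&(S>130)&(V>90)&(abs(W[...,0]-.49)<.1)&(abs(W[...,1]+.2)<.1)
    print(n,m.sum(),W[m].mean(0).round(4),W[m].min(0).round(4),W[m].max(0).round(4))
"
```

```text
t 28.425 tcp [0.5022 0.0467 0.1983] rot [-9.0020e+01  4.0000e-02 -1.7804e+02] F [-0.01 -0.11  0.3 ] w 0.0439 j [ 27.7   9.4 -28.   -0.  -52.5  64.3]
top0 67 [ 0.4844 -0.206   0.05  ] [ 0.476  -0.2212  0.05  ] [ 0.4953 -0.1893  0.05  ]
top15 67 [ 0.4844 -0.206   0.05  ] [ 0.476  -0.2212  0.05  ] [ 0.4953 -0.1893  0.05  ]
top18 72 [ 0.5095 -0.205   0.05  ] [ 0.4985 -0.2214  0.05  ] [ 0.521  -0.1895  0.05  ]
side0 74 [ 0.4796 -0.2143  0.05  ] [ 0.461  -0.2453  0.05  ] [ 0.5044 -0.1806  0.05  ]
side15 76 [ 0.4795 -0.2139  0.05  ] [ 0.4603 -0.2453  0.05  ] [ 0.5044 -0.179   0.05  ]
side18 78 [ 0.5047 -0.2131  0.05  ] [ 0.4852 -0.245   0.05  ] [ 0.5293 -0.1778  0.05  ]
```

View pics/b18.png

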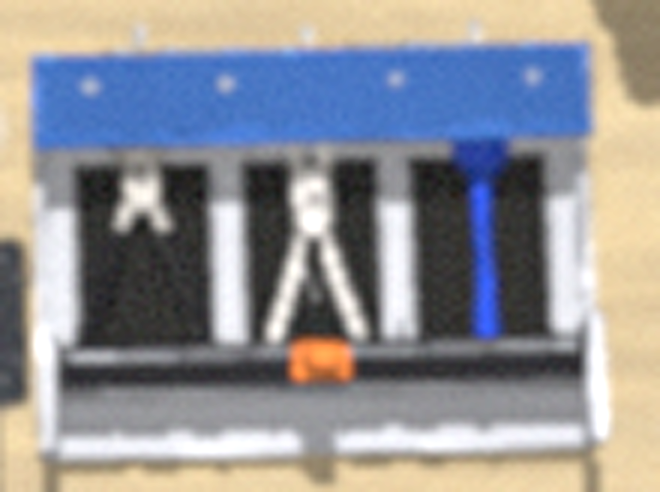

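View pics/c18.png

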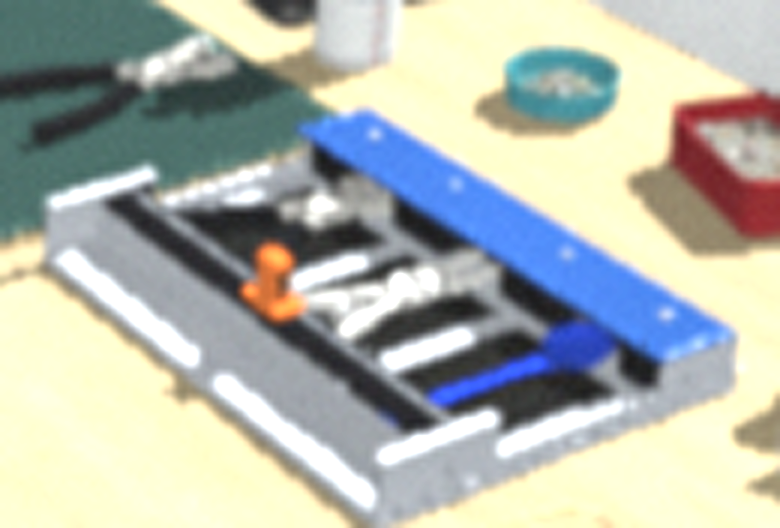

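Both cameras show the bar has moved 25.1 mm, not clearly 28; it may have started slightly ajar, or not be home. Regrip a little higher and better centred and push again to test whether it's a hard stop.

Run:
```python
from h import *
a=np.radians(181.7); X=np.array([np.cos(a),np.sin(a)]); Z=np.array([-np.sin(a),np.cos(a)])
p=np.array([.57729,.05238])+X*(.1015-.024-.005+.003)+Z*(.2545+.002-.25); cur=(*p,.1955-.0875+.09,181.7); print(cur)
print(shift(cur,(.509,-.2072,.111,181.7)))
```

```text
(np.float64(0.5020160611475396), np.float64(0.04364305948079815), 0.198, 181.7)
([0.0005, 0.087, 0.2509], -0.0)
```

apply_moves --rows '[[[0, 0, 0.05], 0], [[0, 0, 0.1], 0], [[0, 0, 0.15], 0], [[0, 0, 0.2], 0], [[0, 0, 0.24], 0], [[0, 0.01, 0.251], 0], [[0, 0.05, 0.251], 0], [[0, 0.087, 0.251], 0], [[0, 0.087, 0.251], 0], [[0, 0.087, 0.251], 0]]'

```text
time_s: 29.78
tcp_pos: [0.51, -0.2074, 0.1121]
eef_rot: [-90.0, 0.0, -178.3]
contact_force: [0.8, -0.0, 0.0]
gripper_width: 0.0441
```

apply_moves --gripper 0.0 --grip_force 40 --rows '[[[0, 0, 0], 0], [[0, 0, 0], 0], [[0, 0, 0], 0], [[0, 0, 0], 0]]'

```text
time_s: 30.28
tcp_pos: [0.5097, -0.2067, 0.1118]
eef_rot: [-90.0, 0.1, -178.3]
contact_force: [-1.0, 4.3, 5.4]
gripper_width: 0.0175
```

apply_moves --rows '[[[-0.001, 0, 0], 0], [[-0.002, 0, 0], 0], [[-0.003, 0, 0], 0], [[-0.003, 0, 0], 0], [[-0.003, 0, 0], 0]]'

```text
time_s: 30.9
tcp_pos: [0.5102, -0.2067, 0.1117]
eef_rot: [-90.0, -0.2, -178.3]
contact_force: [-10.3, 5.3, 15.2]
gripper_width: 0.0172
```

Stiff again at the same place (0.5 mm for 9 N). To be sure it's the end stop and not a jam, I'll measure the total stroke: pull back to the open stop, then slide home again.

apply_moves --rows '[[[0.003, 0, 0], 0], [[0.006, 0, 0], 0], [[0.01, 0, 0], 0], [[0.014, 0, 0], 0], [[0.018, 0, 0], 0], [[0.022, 0, 0], 0], [[0.026, 0, 0], 0], [[0.028, 0, 0], 0], [[0.03, 0, 0], 0], [[0.0315, 0, 0], 0], [[0.0315, 0, 0], 0]]'

```text
time_s: 32.28
tcp_pos: [0.4823, -0.2075, 0.1118]
eef_rot: [-90.0, 0.2, -178.3]
contact_force: [1.9, 6.5, 2.1]
gripper_width: 0.0176
```

apply_moves --rows '[[[0.001, 0, 0], 0], [[0.002, 0, 0], 0], [[0.003, 0, 0], 0], [[0.003, 0, 0], 0], [[0.003, 0, 0], 0]]'

```text
time_s: 32.9
tcp_pos: [0.4813, -0.2075, 0.1119]
eef_rot: [-90.0, 0.4, -178.2]
contact_force: [8.5, 5.4, -4.1]
gripper_width: 0.0176
```

```bash
python3 -c "
from look import *
look(19)
for n in ('side0','side18','side19'):
    c=load(n)
    hsv=cv2.cvtColor(c['pixels'],cv2.COLOR_BGR2HSV);H,S,V=[hsv[...,i].astype(int) for i in range(3)]
    W=cast(c,np.stack(np.meshgrid(np.arange(640),np.arange(400)),-1).reshape(-1,2),.04).reshape(400,640,3)
    m=(H<16)&(S>130)&(V>90)&(abs(W[...,0]-.49)<.1)&(abs(W[...,1]+.2)<.1)
    print(n,m.sum(),W[m].mean(0).round(4),W[m].min(0).round(4),W[m].max(0).round(4))
"
```

```text
t 32.9 tcp [ 0.4813 -0.2075  0.1119] rot [ -90.      0.38 -178.23] F [ 8.51  5.4  -4.1 ] w 0.0176 j [ -1.9  17.4 -31.3  -0.  -40.9  93.7]
side0 74 [ 0.4889 -0.1998  0.04  ] [ 0.47   -0.2312  0.04  ] [ 0.5141 -0.1655  0.04  ]
side18 78 [ 0.5143 -0.1985  0.04  ] [ 0.4945 -0.2309  0.04  ] [ 0.5394 -0.1627  0.04  ]
side19 48 [ 0.4797 -0.2065  0.04  ] [ 0.4662 -0.2328  0.04  ] [ 0.5036 -0.1639  0.04  ]
```

Full stroke is ≈28 mm between the two stops, so the bar had started ~3 mm ajar and the earlier end was truly home. Slide it home again.

apply_moves --rows '[[[-0.003, 0, 0], 0], [[-0.006, 0, 0], 0], [[-0.01, 0, 0], 0], [[-0.014, 0, 0], 0], [[-0.018, 0, 0], 0], [[-0.022, 0, 0], 0], [[-0.026, 0, 0], 0], [[-0.029, 0, 0], 0], [[-0.032, 0, 0], 0], [[-0.034, 0, 0], 0], [[-0.0355, 0, 0], 0], [[-0.0355, 0, 0], 0], [[-0.0355, 0, 0], 0]]'

```text
time_s: 34.62
tcp_pos: [0.5103, -0.2067, 0.1116]
eef_rot: [-90.1, -0.3, -178.3]
contact_force: [-12.4, 6.4, 18.1]
gripper_width: 0.0175
```

apply_moves --gripper 0.5 --rows '[[[0, 0, 0], 0], [[0, 0, 0], 0], [[0, 0, 0], 0], [[0, -0.02, 0], 0], [[0, -0.06, 0], 0], [[0, -0.09, -0.03], 0], [[0, -0.09, -0.08], 0], [[0, -0.09, -0.13], 0], [[0, -0.09, -0.18], 0], [[0, -0.09, -0.23], 0], [[0, -0.09, -0.28], 0], [[0, -0.09, -0.33], 0], [[0, -0.09, -0.33], 0]]'

```text
time_s: 36.25
tcp_pos: [0.5038, 0.1257, 0.2011]
eef_rot: [-90.0, 0.0, -178.1]
contact_force: [-0.1, -1.0, -0.0]
gripper_width: 0.0436
```

```bash
python3 -c "
from look import *
look(20)
t=load('top20');s=load('side20');f=lambda a,k:cv2.convertScaleAbs(cv2.resize(a,None,fx=k,fy=k,interpolation=cv2.INTER_CUBIC),alpha=1.4,beta=15)
cv2.imwrite('pics/b20.png',f(t['pixels'][130:260,190:500],2.5))
cv2.imwrite('pics/c20.png',f(s['pixels'][170:300,230:430],4)[:599])
for n in ('top18','top20','side18','side20'):
    c=load(n)
    hsv=cv2.cvtColor(c['pixels'],cv2.COLOR_BGR2HSV);H,S,V=[hsv[...,i].astype(int) for i in range(3)]
    W=cast(c,np.stack(np.meshgrid(np.arange(640),np.arange(400)),-1).reshape(-1,2),.05).reshape(400,640,3)
    m=(H<16)&(S>130)&(V>90)&(abs(W[...,0]-.49)<.1)&(abs(W[...,1]+.2)<.1)
    print(n,m.sum(),W[m].mean(0).round(4))
a=load('top0')['pixels'][180:250,428:492].astype(int);b=t['pixels'][180:250,428:492].astype(int);print('spectacle diff',abs(a-b).max(),abs(a-b).mean())
"
```

```text
t 36.25 tcp [0.5038 0.1257 0.2011] rot [-9.0020e+01  4.0000e-02 -1.7806e+02] F [-0.12 -1.03 -0.  ] w 0.0436 j [ 35.7  10.6 -26.1   0.  -53.3  56.2]
top18 72 [ 0.5095 -0.205   0.05  ]
top20 71 [ 0.5097 -0.2048  0.05  ]
side18 78 [ 0.5047 -0.2131  0.05  ]
side20 79 [ 0.5044 -0.2133  0.05  ]
spectacle diff 14 6.100595238095238
```

View pics/b20.png

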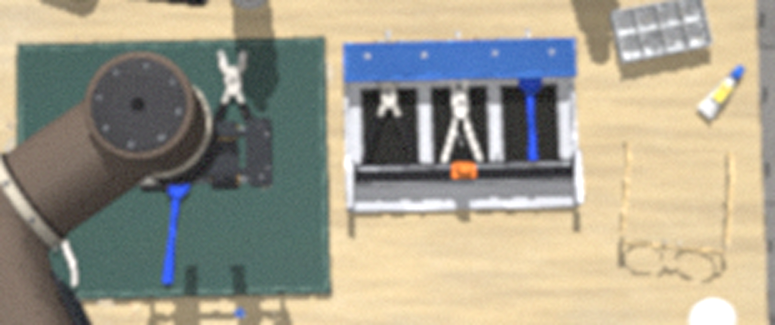

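View pics/c20.png

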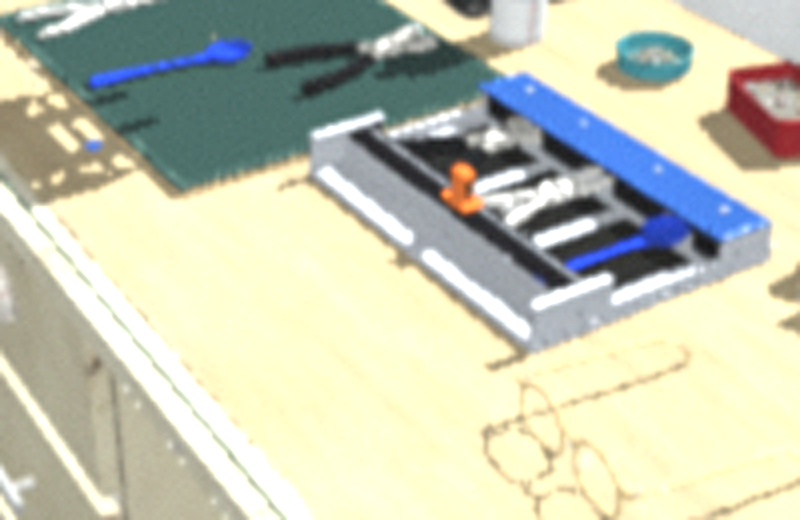

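All three tools lie flat, the bar is at the same home position as before, and the spectacles have not moved. Handing in.

```bash
python3 -c "
from plant import close_job
print(close_job())"
```

```text
the job is handed in; nothing more can be done
None
```

The carrier now holds one of each tool and I have handed the job in at about 36 s; `close_job()` reported no verdict.

- **Tools:** A plain steel pliers was already in the middle lane. I added a black-handled pliers in the left lane and a blue scoop in the right lane, each tucked under the hood against its keeper and lowered in front of the rear wall. The last pictures show all three lying flat, with the keeper pins showing alike behind the hood. The spare tools are still on the green mat; the spare plain pliers was half hidden by the arm in the last pictures.
- **Retaining bar:** It is fully home at its stop, but one check first disagreed. Both cameras showed only about 25 mm of travel, not 28 mm. I pulled the bar back to its open stop and measured the whole stroke at about 28 mm, so it had started about 3 mm ajar. I then slid it home again to the same hard stop, and both cameras agree to within 0.3 mm.
- **Spectacle frame:** It did not move; the picture differences there are noise only.
- **Contact forces:** The highest reading was about 22 N, pressing the bar against its stop. Closing on the orange grip about 2 mm off centre gave about 16 N sideways, which I corrected before sliding the bar.

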